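# Wedge up the short foot of a rocking balance

## Robot

A 6-joint arm with a two-finger parallel gripper is mounted at the origin on a cart in front of the work surface, level with it; the furniture and walls round the work are solid. World frame = base frame: x ahead of the robot, y to its left, z up, the work surface at z = 0. Lengths are in m, angles in rad, forces in N, time in s.
With the tool pointing down it reaches from about 0.35 to 0.875 m from the base axis. Payload 4.2 kg.
Tool frame: the origin (TCP) lies at the centre of the arm's flange, where the gripper is bolted on; the fingertips stand 173 mm ahead of it and the grasp point (between the pads) lies 155 mm ahead of it (tip_reach is the distance from the TCP to the fingertips, in m); z points along the fingers, y is the direction in which the jaws open and shut (so a half turn about z gives the same grasp; the last joint's range is limited). The gripper opens to 85 mm and grips with 20 to 120 N. Pads are 22 mm wide; open, the fingers measure 114 mm over their backs; the gripper's body (76 mm by 85 mm) begins 54 mm behind the grasp point. The pads swing forward as they close: fully open they stand 13 mm farther back than shut.
Start: joints at [0.259, 0.385, 0.008, 0, -1.194, -0.259], TCP at [0.625, 0, 0.405] pointing down, gripper open.
Joint ranges: [-3.14, 3.14], [-1.21, 2.06], [-1.07, 1.41], [-3.16, 2.05], [-2.99, -0.16], [-3.1, 3.1]. Speed limits (rad/s): [2.79, 2.79, 3.14, 3.14, 3.14, 3.14].

## Interface

Orientations are given as a unit quaternion [w, x, y, z].
In Python, from bench import state, capture, sign_off, tip_reach gives the robot as it stands. The module is installed in compiled form; this text tells all that it offers.
- The arm moves only by the tool send_rows, never from a script. Its argument "moves" is a list of rows, each an object of numbers: "x", "y", "z": the shift along the tool's x, y, z in mm; "yaw": the turn about the tool's z in degrees. A call has 1 to 20 rows; each row is the pose to reach, as a shift and turn from the pose commanded when the call began, along the tool's axes at that moment; what a row does not reach only later rows make up. A row lasts 1/8 s, in which the tool goes at most 62.5 mm and 10.7 degrees, less where a joint would pass 70% of its speed; a pose out of reach is approached as far as the arm can. A call with a gripper value outside its range is refused whole. "claw" is the closure, from 0 (fully open) to 1 (shut), set as the call begins (left out, the last holds). The fingers move at their own pace and stop on an object; "newtons" is the grip in N (left out, the last holds). Time passes only in rows, so rows that repeat a pose let the fingers close. It gives the time, the measured TCP pose, the force and the opening at its end, in the units of the state.
- state(): the state, without advancing time (a new reading comes with each control period).
- capture(name): name is "scene" or "side" or "wrist"; returns a dict with "img" (480x640x3 uint8, blue, green, red), "fx", "fy", "cx", "cy" (pixels), "origin" and "attitude" of the camera in the world; the wrist camera has in their place "tool_from_camera" (4x4, takes a point from camera to tool coordinates, whose origin is the TCP and whose axes are the flange's). Camera axes: x right, y up, looking along -z (the intrinsics and any distortion apply to the point x, -y, -z); pixel columns grow to the right and rows downward; lengths in m; the calibration is good to about 2 mm. A picture is of the moment at which its call begins: read the wrist's pose just before it. There is no depth.
- sign_off(): hands the job in, once; it reports no verdict.
The state is a dict: "t": time; "joint_pos": joint angles; "dq": joint speeds; "joint_efforts": joint torques, N m; "tcp_pos": TCP position; "orientation": TCP orientation; "ft_force": force on the tool from outside, world axes, zero at the start; "moment": the same for the moment, N m; "opening": finger opening in m.
Only numpy, scipy, OpenCV 4.12 (cv2) and the standard library are available. Lean on these libraries where they do the work, as an engineer would, in place of code of your own. Each camera call takes 0.05 s, during which the arm holds its last target.

## Task

The lab balance rocks because its foot at the corner beside the orange wedge is too short. Press down firmly with the fingertips (about 10 N) on top of the case at that corner and feel it rock; then push the wedge along the bench under the short foot with the fingers until the rocking is gone, and press the same corner again as firmly for a moment to prove it. Do not pick up or lift anything; leave the balance level where it stands, with the wedge under the foot, and disturb nothing else.

Things in the scene. Friction and masses are not known exactly. Their poses are not given: they have to be found in the camera images.
- balance: low white lab balance, grey top, round steel pan, green display at its front; case 180 x 180 mm, its underside 26 mm and its top 66 mm above the bench, pan top 75 mm; 2.6 kg, loose, level at rest on three of its four domed black feet (radius 11 mm, each 70 mm from the middle in x and y). Origin: under the middle, on the bench; z up, front (display) is -x. The (-x, +y) foot is too short
- balance_corner (a point): point on the flat grey top of the case straight above the short foot, 20 mm from both edges: the place to press. About 4 N (3.4 to 4.7 N) tips this corner down through the whole gap (a quick touch reads more for a moment, so press slowly and follow it down); it comes back when let go. A wedge driven too far tips the balance the other way (over 1.5 mm lift here is too much)
- balance_foot (a point): point on the axis of the short foot, at bench level when the balance is level; that foot's own sole hangs an unknown 4 to 8 mm above it
- wedge: orange plastic wedge, 90 g, loose on the bench at the +y side of the balance: 120 mm long (y), 36 mm wide (x), 2 mm thick at the tip (-y end) rising straight to 20 mm at the heel (+y end), 0.15 mm per mm. Origin: centre of the underside. Tip points roughly at the short foot. Slides freely with under 2 N; 3 N or more means it bears on the foot, where friction holds it
- wedge_tip (a point): middle of the thin edge of the wedge, on the underside
- wedge_heel (a point): middle of the upright heel face of the wedge (36 mm wide, 20 mm high), 10 mm above the bench: the face to push on
- reagent_bottle: bystander: tall white bottle, 45 x 45 x 132 mm, origin under its centre
- powder_bottle: bystander: white bottle, 49 x 49 x 94 mm, origin under its centre
- steel_block: bystander: small steel block, 24 x 40 x 25 mm, origin under its centre
- small_jar: bystander: small white jar, 45 x 45 x 24 mm, origin under its centre
- grease_tin: bystander: flat tin with a green lid, 54 x 54 x 20 mm, origin under its centre
Mind the look-alikes: they are no part of the job. Several things have the shape of the wedge; the one meant has the colours described above.

How it is judged:
By the outcome, as a careful person would: the job done as asked, in the order asked, and still so for the second after the job is handed in, with the robot touching nothing.
It also fails if it takes over 58 s, if anything falls off the work surface, if the arm or the gripper's body presses on something with over 40 N, if the wrist force passes 120 N, or if a joint passes its speed limit or range.

## Working session

There is one attempt and no reset: what is moved stays moved. The work goes in short steps, Python scripts to look and compute and a tool call to move; the robot and the scene stay as the last step left them, time stands still between calls to the robot, and variables do not carry over. Pictures are saved under pics/ and viewed, and the job is handed in when it is done.

Besides the shell and the picture viewer there is one more tool, called after ">>>" by a JSON object that holds its "fn" and its "kwargs". send_rows: Moves the arm, as the interface text tells. Its arguments: {"type":"object","properties":{"moves":{"type":"array"},"claw":{"type":"number"},"newtons":{"type":"number"}},"required":["moves"]}

```bash
mkdir -p pics; cat > h.py <<'E'
import numpy as np, cv2
from bench import state, capture, tip_reach
from scipy.spatial.transform import Rotation as R
def rot(a):
    a=np.array(a,float)
    return a if a.shape==(3,3) else R.from_quat(a,scalar_first=True).as_matrix()
def cam(c,st=None):
    if 'origin' in c: return np.array(c['origin']),rot(c['attitude'])
    T=np.array(c['tool_from_camera']);Rt=rot(st['orientation'])
    return Rt@T[:3,3]+np.array(st['tcp_pos']),Rt@T[:3,:3]
def ray(c,u,v,z,st=None):
    o,A=cam(c,st); d=A@np.array([(u-c['cx'])/c['fx'],-(v-c['cy'])/c['fy'],-1.])
    return o+d*(z-o[2])/d[2]
def proj(c,p,st=None):
    o,A=cam(c,st); q=A.T@(np.array(p)-o); return c['cx']+c['fx']*q[0]/-q[2], c['cy']-c['fy']*q[1]/-q[2]
E
python3 - <<'E'
from h import *
print(state(),tip_reach)
for n in ["scene","side","wrist"]:
    c=capture(n); cv2.imwrite(f'pics/{n}0.png',c['img']); print({k:v for k,v in c.items() if k!='img'})
E
```

```text
{'t': 0.0, 'joint_pos': array([ 2.58595992e-01,  3.85563290e-01,  6.58528015e-03, -5.15662434e-04,
       -1.19397456e+00, -2.58610414e-01]), 'dq': array([-1.08111901e-03,  9.39155389e-05,  4.94560562e-04, -7.11974249e-04,
        6.76883500e-04,  1.13795050e-03]), 'joint_efforts': array([-9.55001960e-04, -3.92286408e+01,  1.88399577e+01,  4.18616563e+00,
       -4.72148502e-03,  8.27910434e-07]), 'tcp_pos': array([6.24785840e-01, 3.31314568e-05, 4.03598747e-01]), 'orientation': array([-0.00081147, -0.70703398,  0.70717871,  0.00074919]), 'ft_force': array([0.9334605 , 0.431497  , 0.14673548]), 'moment': array([-0.04154185,  0.04787623, -0.01393062]), 'opening': 0.08529392290764139} 0.1734
{'fx': 510.64782335643446, 'fy': 510.64782335643446, 'cx': 316.8693886419918, 'cy': 242.5961456369135, 'origin': array([-0.10530828,  0.49739445,  0.89726507]), 'attitude': array([-0.37831051, -0.14509171,  0.33602616,  0.85024466])}
{'fx': 451.01400210170334, 'fy': 451.01400210170334, 'cx': 322.21145079109334, 'cy': 237.14421687153742, 'origin': array([ 0.17593747, -0.78664919,  0.76729842]), 'attitude': array([ 0.89653579,  0.40603672, -0.08349837, -0.15615947])}
{'fx': 408.9196036760024, 'fy': 408.9196036760024, 'cx': 315.85786705535924, 'cy': 243.21795526254138, 'tool_from_camera': array([[ 3.49425087e-04,  9.65891043e-01,  2.58948588e-01,
         6.47982199e-02],
       [ 9.99999815e-01, -2.08518508e-04, -5.71614869e-04,
        -5.99775625e-04],
       [-4.98122109e-04,  2.58948740e-01, -9.65890937e-01,
         3.05015990e-02],
       [ 0.00000000e+00,  0.00000000e+00,  0.00000000e+00,
         1.00000000e+00]])}
```

View pics/scene0.png

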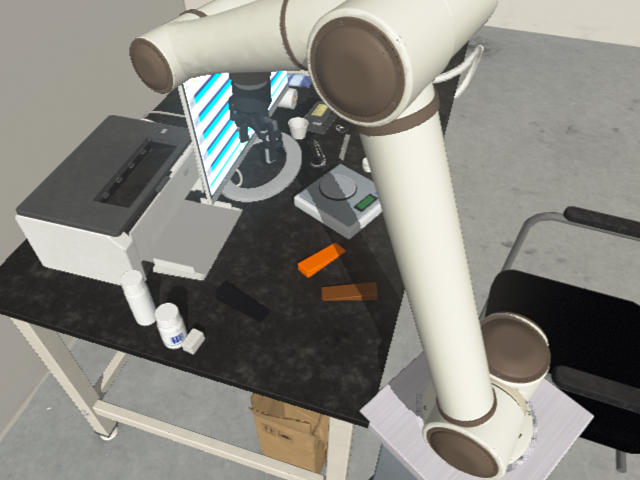

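View pics/side0.png

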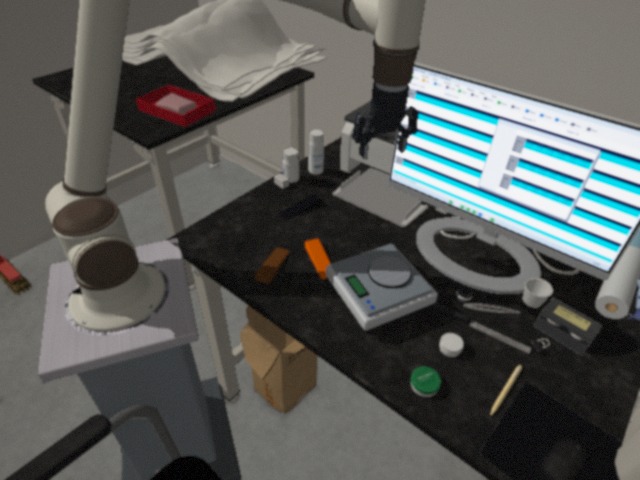

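View pics/wrist0.png

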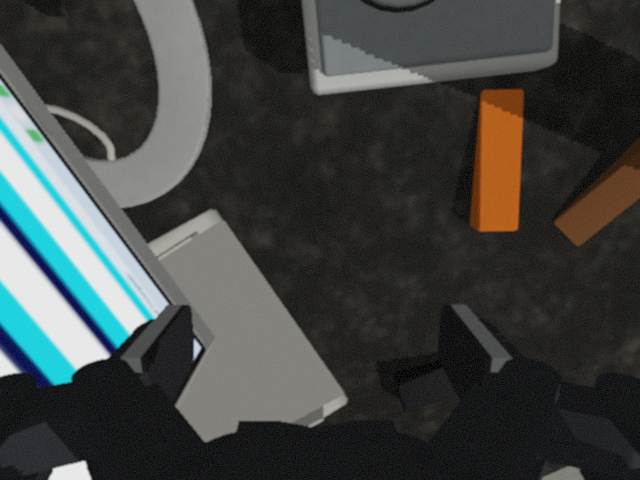

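The scene holds three wedge shapes: bright orange at scene (322,260), wrist (500,160); brown at scene (350,292), wrist (610,195); black at scene (242,300). The bright orange one fits, because its tip points at the balance's display-side corner. I'll confirm that in an enlarged crop.

```bash
python3 - <<'E'
from h import *
st=state(); c=capture("wrist"); im=c['img']
cv2.imwrite('pics/crop1.png',cv2.resize(im[0:260,290:640],None,fx=2.25,fy=2.25,interpolation=cv2.INTER_CUBIC))
hsv=cv2.cvtColor(im,cv2.COLOR_BGR2HSV)
m=cv2.inRange(hsv,(5,150,70),(20,255,255)); 
n,l,s,ce=cv2.connectedComponentsWithStats(m)
for i in range(1,n):
    if s[i,4]>300:
        print(s[i],ce[i],cv2.mean(im,(l==i).astype('uint8'))[:3])
        cn=cv2.findContours((l==i).astype('uint8'),0,1)[0][0]
        print(cv2.approxPolyDP(cn,4,True).reshape(-1,2).tolist(), cv2.minAreaRect(cn))
for (u,v,z) in [(482,90,.002),(523,91,.002),(472,231,0),(519,231,0),(481,218,.02),(519,231,.02),(312,95,.03),(322,75,.066),(557,48,.066),(560,62,.05)]: print(u,v,z,ray(c,u,v,z,st).round(4))
E
```

```text
[ 470   89   54  144 6629] [498.01991251 161.41997285] (25.616382561472317, 84.78624226881882, 161.07889576104992)
[[485, 89], [480, 94], [470, 225], [480, 232], [515, 231], [523, 91]] ((497.0292663574219, 160.32736206054688), (49.170936584472656, 144.68939208984375), 2.4895529747009277)
[ 555  165   85   80 2830] [600.44805654 204.49151943] (36.386925795053, 63.427561837455826, 98.87349823321554)
[[639, 169], [622, 166], [555, 224], [580, 244], [639, 196]] ((602.9512329101562, 203.9390411376953), (35.451446533203125, 99.95120239257812), 51.34019470214844)
482 90 0.002 [ 0.4825 -0.1009  0.002 ]
523 91 0.002 [ 0.4473 -0.1001  0.002 ]
472 231 0 [0.478  0.0235 0.    ]
519 231 0 [0.4338 0.0235 0.    ]
481 218 0.02 [0.4791 0.007  0.02  ]
519 231 0.02 [0.4441 0.0187 0.02  ]
312 95 0.03 [ 0.6277 -0.0943  0.03  ]
322 75 0.066 [ 0.6204 -0.1045  0.066 ]
557 48 0.066 [ 0.4582 -0.1219  0.066 ]
560 62 0.05 [ 0.4458 -0.1155  0.05  ]
```

View pics/crop1.png

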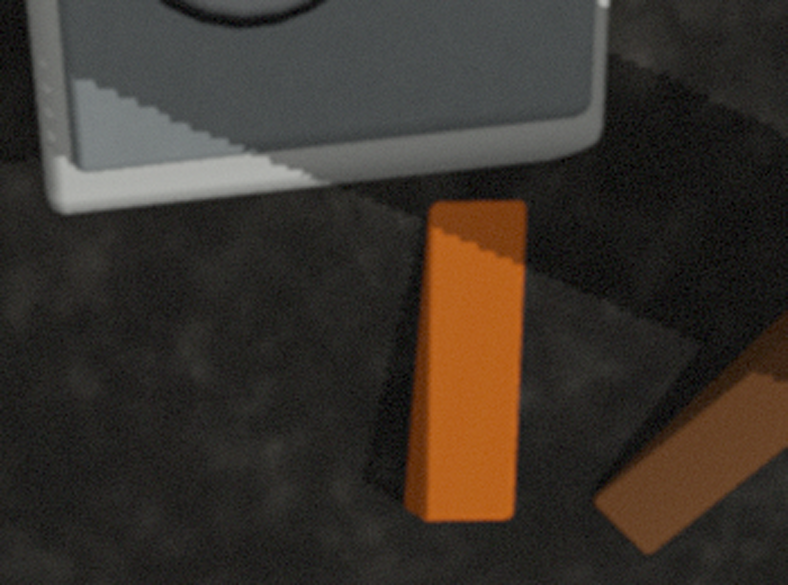

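The crop confirms it. The bright orange wedge's tip is at wrist (503,90) and its heel at (497,231), lying along y towards the balance's near-right corner. The brown one is turned about 50° away. Next I'll close the fingers and move the wrist camera over that corner.

>>> {"fn": "send_rows", "kwargs": {"moves": [{"x": 30,"y": 25,"z": 0},{"x": 70,"y": 55,"z": 10},{"x": 110,"y": 85,"z": 20},{"x": 140,"y": 110,"z": 30},{"x": 150,"y": 120,"z": 30},{"x": 150,"y": 120,"z": 30},{"x": 150,"y": 120,"z": 30},{"x": 150,"y": 120,"z": 30}], "claw": 1}}

```text
invalid input at $.moves[0]: expected keys x, y, z, yaw
```

```bash
python3 - <<'E'
from h import *
st=state(); c=capture("wrist"); im=c['img']; cv2.imwrite('pics/w1.png',im)
print(st['t'],st['tcp_pos'],st['orientation'],st['ft_force'],st['opening'])
E
```

```text
0.2 [6.24880724e-01 5.08405694e-05 4.04022374e-01] [-5.28535714e-04 -7.07086391e-01  7.07126834e-01  4.42687164e-04] [ 0.34539065 -0.07198025  0.21436686] 0.08533238920188853
```

View pics/w1.png

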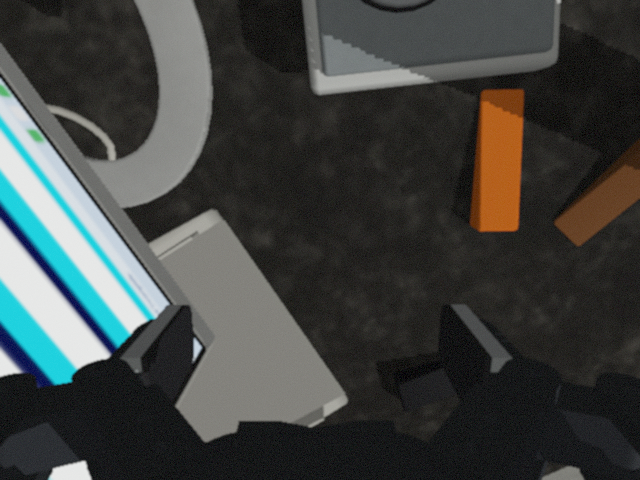

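The call was refused because every row needs a yaw value, so the view hasn't changed. I'll resend with yaw included.

>>> {"fn": "send_rows", "kwargs": {"moves": [{"x": 30,"y": 25,"z": 0,"yaw": 0},{"x": 70,"y": 55,"z": 10,"yaw": 0},{"x": 110,"y": 85,"z": 20,"yaw": 0},{"x": 140,"y": 110,"z": 30,"yaw": 0},{"x": 150,"y": 120,"z": 30,"yaw": 0},{"x": 150,"y": 120,"z": 30,"yaw": 0},{"x": 150,"y": 120,"z": 30,"yaw": 0},{"x": 150,"y": 120,"z": 30,"yaw": 0}], "claw": 1}}

```text
t: 1.25
tcp_pos: [0.5058, -0.1492, 0.3748]
orientation: [-0.0, 0.708, -0.707, 0.0]
ft_force: [-0.7, 0.3, 0.3]
opening: -0.0001
```

```bash
python3 - <<'E'
from h import *
st=state(); c=capture("wrist"); im=c['img']; cv2.imwrite('pics/w2.png',im)
print(st['t'],st['tcp_pos'],st['orientation'],st['ft_force'],st['opening'])
E
```

```text
1.25 [ 0.50583195 -0.14919916  0.37484107] [-1.97870086e-04  7.07591484e-01 -7.06621678e-01  2.38388101e-04] [-0.74547883  0.31088202  0.25390291] -9.571959030700701e-05
```

View pics/w2.png

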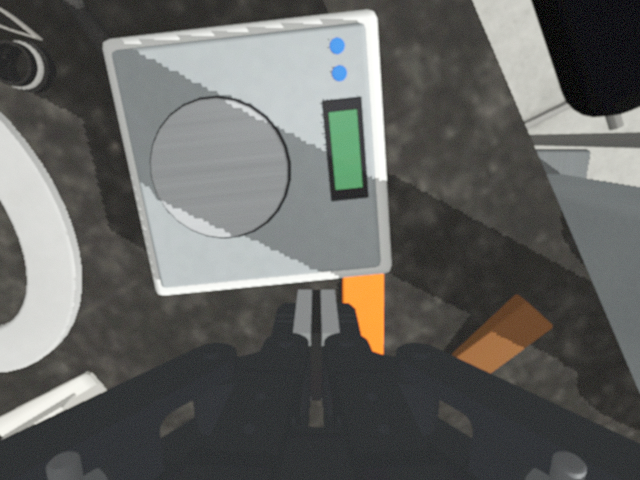

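This shows the balance squarely: display on the right (world -x), pan at (220,167), target corner near (380,268), and the wedge's orange band at columns 343-384 just below that corner. I'll enlarge the corner and fit the case outline.

```bash
python3 - <<'E'
from h import *
im=cv2.imread('pics/w2.png')
cv2.imwrite('pics/crop2.png',cv2.resize(im[220:360,270:430],None,fx=4.2,fy=4.2,interpolation=cv2.INTER_CUBIC))
st=state();c=capture("wrist")
pts=[(105,42),(376,11),(391,270),(157,295)]
for z in (.05,.058,.066):
    P=np.array([ray(c,u,v,z,st) for u,v in pts]); print(z,P[:,:2].round(4).tolist(),[round(np.linalg.norm(P[i]-P[i-1]),4) for i in range(4)],P.mean(0).round(4))
# pan
for z in (.075,): 
  P=np.array([ray(c,u,v,z,st) for u,v in [(151,167),(290,167),(220,97),(222,238)]]);print(P,P[:2].mean(0),P[2:].mean(0))
print([ (u,v,ray(c,u,v,z,st).round(4)) for u,v,z in [(343,277,.003),(384,273,.003),(384,350,.012)]])
print(proj(c,np.array(st['tcp_pos'])-[0,0,.1734],st))
E
```

```text
0.05 [[0.6452, -0.2721], [0.4676, -0.2907], [0.4492, -0.1143], [0.6286, -0.0937]] [np.float64(0.1792), np.float64(0.1786), np.float64(0.1774), np.float64(0.1806)] [ 0.5477 -0.1927  0.05  ]
0.058 [[0.6414, -0.2705], [0.4686, -0.2886], [0.4507, -0.117], [0.6253, -0.0969]] [np.float64(0.1743), np.float64(0.1737), np.float64(0.1726), np.float64(0.1757)] [ 0.5465 -0.1933  0.058 ]
0.066 [[0.6377, -0.2689], [0.4697, -0.2865], [0.4523, -0.1197], [0.622, -0.1002]] [np.float64(0.1694), np.float64(0.1689), np.float64(0.1678), np.float64(0.1708)] [ 0.5454 -0.1938  0.066 ]
[[ 0.6133363  -0.19295265  0.075     ]
 [ 0.52309565 -0.19309594  0.075     ]
 [ 0.5660043  -0.23596345  0.075     ]
 [ 0.56999374 -0.14546079  0.075     ]] [ 0.56821598 -0.19302429  0.075     ] [ 0.56799902 -0.19071212  0.075     ]
[(343, 277, array([ 0.4822, -0.0917,  0.003 ])), (384, 273, array([ 0.4461, -0.0955,  0.003 ])), (384, 350, array([ 0.4444, -0.0251,  0.012 ]))]
(np.float64(317.3600321923126), np.float64(310.81068279166675))
```

View pics/crop2.png

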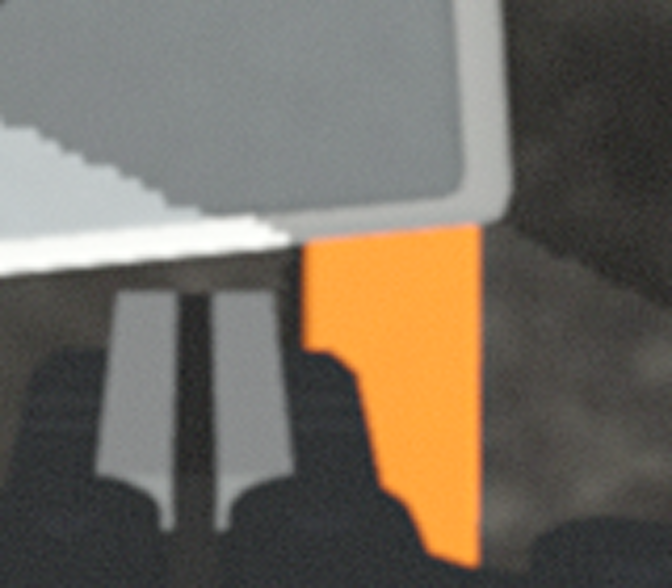

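The two measurements agree on the geometry: balance centre (0.548,-0.193), yaw 5.9°, short foot at (0.471,-0.131) within 2 mm. The wedge spans x 0.446-0.482 and will pass under that foot. Next I'll move above the corner.

>>> {"fn": "send_rows", "kwargs": {"moves": [{"x": -8,"y": 15,"z": 30,"yaw": 0},{"x": -18,"y": 35,"z": 70,"yaw": 0},{"x": -18,"y": 35,"z": 105,"yaw": 0},{"x": -18,"y": 35,"z": 122,"yaw": 0},{"x": -18,"y": 35,"z": 127,"yaw": 0},{"x": -18,"y": 35,"z": 127,"yaw": 0},{"x": -18,"y": 35,"z": 127,"yaw": 0}], "claw": 1}}

```text
t: 2.22
tcp_pos: [0.4705, -0.1319, 0.2486]
orientation: [-0.001, 0.707, -0.707, 0.001]
ft_force: [-0.4, 0.4, 0.4]
opening: -0.0001
```

```bash
python3 - <<'E'
from h import *
st=state(); c=capture("wrist"); cv2.imwrite('pics/w3.png',c['img'])
s=capture("side"); cv2.imwrite('pics/s3.png',cv2.resize(s['img'][210:340,220:460],None,fx=3.3,fy=3.3,interpolation=cv2.INTER_CUBIC))
print(st['t'],st['tcp_pos'],st['ft_force'])
E
```

```text
2.225 [ 0.47045629 -0.13193103  0.24858075] [-0.36395623  0.39211819  0.43917979]
```

View pics/w3.png

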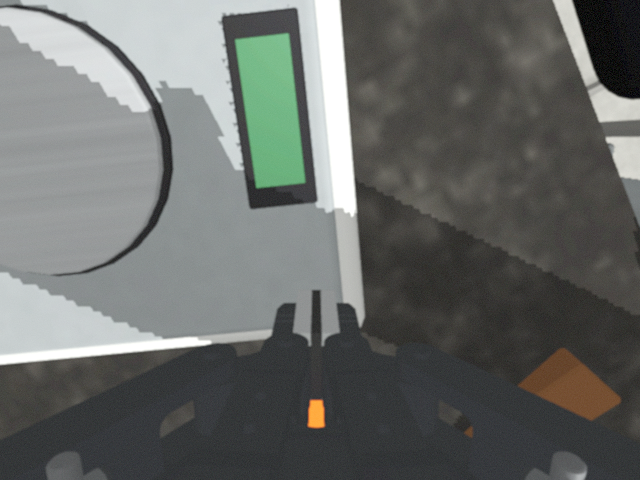

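View pics/s3.png

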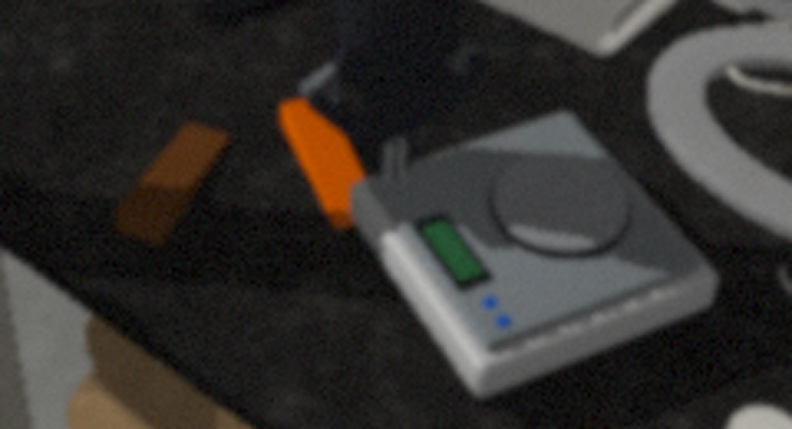

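Fingertips are over the corner of the grey top (wrist (317,295); side crop (397,165)), about 9 mm above it. I'll press slowly from here.

>>> {"fn": "send_rows", "kwargs": {"moves": [{"x": 0,"y": 0,"z": 3,"yaw": 0},{"x": 0,"y": 0,"z": 6,"yaw": 0},{"x": 0,"y": 0,"z": 8,"yaw": 0},{"x": 0,"y": 0,"z": 9,"yaw": 0},{"x": 0,"y": 0,"z": 10,"yaw": 0},{"x": 0,"y": 0,"z": 10.5,"yaw": 0},{"x": 0,"y": 0,"z": 11,"yaw": 0},{"x": 0,"y": 0,"z": 11,"yaw": 0}]}}

```text
t: 3.32
tcp_pos: [0.4695, -0.1316, 0.2373]
orientation: [0.0, 0.707, -0.707, -0.001]
ft_force: [-3.8, 4.1, 8.1]
opening: -0.0002
```

>>> {"fn": "send_rows", "kwargs": {"moves": [{"x": 0,"y": 0,"z": 0.5,"yaw": 0},{"x": 0,"y": 0,"z": 1,"yaw": 0},{"x": 0,"y": 0,"z": 1.5,"yaw": 0},{"x": 0,"y": 0,"z": 2,"yaw": 0},{"x": 0,"y": 0,"z": 2,"yaw": 0}]}}

```text
t: 3.95
tcp_pos: [0.4689, -0.1313, 0.2352]
orientation: [-0.001, -0.707, 0.707, 0.002]
ft_force: [-5.0, 7.0, 10.4]
opening: -0.0002
```

Lateral force is building because the top swings outward as the corner tips. I'll follow that swing (tool -x, +y) while going down.

>>> {"fn": "send_rows", "kwargs": {"moves": [{"x": -0.8,"y": 0.6,"z": 0,"yaw": 0},{"x": -1.6,"y": 1.3,"z": 0,"yaw": 0},{"x": -1.6,"y": 1.3,"z": 0,"yaw": 0}]}}

```text
t: 4.32
tcp_pos: [0.4684, -0.1305, 0.2351]
orientation: [0.0, 0.707, -0.707, -0.0]
ft_force: [-2.7, -0.6, 4.7]
opening: -0.0001
```

>>> {"fn": "send_rows", "kwargs": {"moves": [{"x": -0.3,"y": 0.3,"z": 0.5,"yaw": 0},{"x": -0.5,"y": 0.5,"z": 1,"yaw": 0},{"x": -0.5,"y": 0.5,"z": 1,"yaw": 0}]}}

```text
t: 4.7
tcp_pos: [0.4678, -0.13, 0.2337]
orientation: [-0.0, -0.707, 0.707, 0.0]
ft_force: [-2.2, 0.3, 4.8]
opening: -0.0003
```

The lateral force has dropped and it now follows down at about 4.5 N, which is the rocking. I'll continue to the hard stop.

>>> {"fn": "send_rows", "kwargs": {"moves": [{"x": -0.3,"y": 0.4,"z": 0.5,"yaw": 0},{"x": -0.5,"y": 0.7,"z": 1,"yaw": 0},{"x": -0.5,"y": 0.7,"z": 1,"yaw": 0}]}}

```text
t: 5.08
tcp_pos: [0.4674, -0.1296, 0.233]
orientation: [0.0, 0.707, -0.707, 0.0]
ft_force: [-3.8, -2.0, 6.4]
opening: -0.0001
```

>>> {"fn": "send_rows", "kwargs": {"moves": [{"x": -0.3,"y": 0.3,"z": 0.5,"yaw": 0},{"x": -0.4,"y": 0.5,"z": 1,"yaw": 0},{"x": -0.4,"y": 0.5,"z": 1,"yaw": 0}]}}

```text
t: 5.45
tcp_pos: [0.4672, -0.1294, 0.2328]
orientation: [0.0, 0.707, -0.707, 0.001]
ft_force: [-4.0, -3.0, 10.4]
opening: 0.0
```

The hard stop is at TCP z 0.2328, about 6.5 mm of rock, with 10.4 N of press. I'll hold briefly, then release slowly back along the same path.

>>> {"fn": "send_rows", "kwargs": {"moves": [{"x": 0,"y": 0.3,"z": 0.2,"yaw": 0},{"x": 0,"y": 0.3,"z": 0.2,"yaw": 0},{"x": 0,"y": 0.3,"z": 0.2,"yaw": 0}]}}

```text
t: 5.82
tcp_pos: [0.467, -0.1294, 0.2328]
orientation: [-0.0, 0.707, -0.707, 0.001]
ft_force: [-4.0, -2.4, 11.7]
opening: -0.0004
```

>>> {"fn": "send_rows", "kwargs": {"moves": [{"x": 0.1,"y": 0,"z": -1,"yaw": 0},{"x": 0.5,"y": -0.5,"z": -2,"yaw": 0},{"x": 1,"y": -1,"z": -3,"yaw": 0},{"x": 1.5,"y": -1.5,"z": -4,"yaw": 0},{"x": 2,"y": -2,"z": -5,"yaw": 0},{"x": 2.4,"y": -2.4,"z": -6,"yaw": 0},{"x": 2.8,"y": -2.8,"z": -7,"yaw": 0},{"x": 3,"y": -3,"z": -8,"yaw": 0},{"x": 3,"y": -3,"z": -10,"yaw": 0},{"x": 3,"y": -3,"z": -15,"yaw": 0},{"x": 3,"y": -3,"z": -30,"yaw": 0},{"x": 3,"y": -3,"z": -60,"yaw": 0},{"x": 3,"y": -3,"z": -100,"yaw": 0},{"x": 20,"y": 20,"z": -125,"yaw": 0},{"x": 30,"y": -30,"z": -135,"yaw": 0},{"x": 30,"y": -30,"z": -135,"yaw": 0},{"x": 30,"y": -30,"z": -135,"yaw": 0}]}}

```text
t: 7.95
tcp_pos: [0.4963, -0.1589, 0.366]
orientation: [-0.0, -0.707, 0.707, 0.001]
ft_force: [-0.4, -0.1, 0.2]
opening: 0.0
```

```bash
python3 - <<'E'
from h import *
st=state(); c=capture("wrist"); cv2.imwrite('pics/w4.png',c['img'])
print(st['t'],st['tcp_pos'],st['ft_force'])
E
```

```text
7.95 [ 0.49629692 -0.1588649   0.3659984 ] [-0.42136728 -0.07532922  0.16471476]
```

View pics/w4.png

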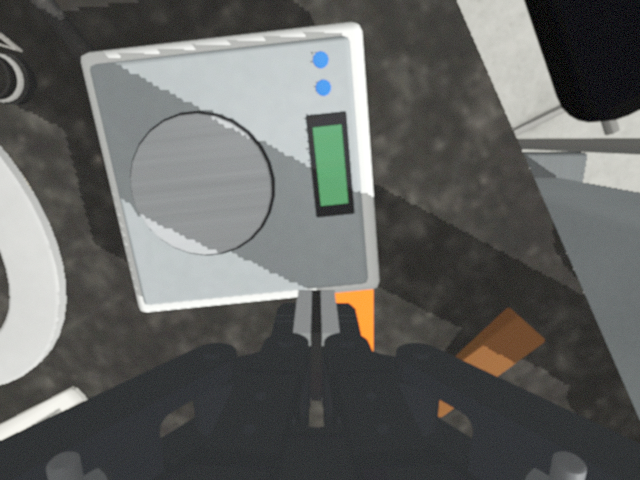

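The balance is back at rest at this pose, with corners near (82,55), (360,23), (379,288), (141,312). I'll check whether it shifted.

```bash
python3 - <<'E'
from h import *
st=state();c=capture("wrist")
P=np.array([ray(c,u,v,.05,st) for u,v in [(82,55),(361,22),(379,288),(141,312)]]);print(P.round(4),P.mean(0))
P=np.array([ray(c,u,v,.075,st) for u,v in [(131,183),(274,183),(202,111),(203,256)]]);print(P[:2].mean(0),P[2:].mean(0))
E
```

```text
[[ 0.6462 -0.2722  0.05  ]
 [ 0.4675 -0.2915  0.05  ]
 [ 0.4489 -0.1124  0.05  ]
 [ 0.6282 -0.0931  0.05  ]] [ 0.54771784 -0.19228792  0.05      ]
[ 0.56788189 -0.19319042  0.075     ] [ 0.56805753 -0.19077226  0.075     ]
```

The balance has not shifted (under 0.5 mm). I'll go behind the wedge heel, clear of the brown wedge, at tip height about 7 mm.

>>> {"fn": "send_rows", "kwargs": {"moves": [{"x": -30,"y": 5,"z": 0,"yaw": 0},{"x": -80,"y": 15,"z": 0,"yaw": 0},{"x": -130,"y": 25,"z": 20,"yaw": 0},{"x": -180,"y": 30,"z": 50,"yaw": 0},{"x": -212,"y": 30,"z": 90,"yaw": 0},{"x": -219,"y": 30,"z": 130,"yaw": 0},{"x": -219,"y": 30,"z": 165,"yaw": 0},{"x": -219,"y": 30,"z": 180,"yaw": 0},{"x": -219,"y": 30,"z": 185,"yaw": 0},{"x": -219,"y": 30,"z": 185,"yaw": 0},{"x": -219,"y": 30,"z": 185,"yaw": 0}]}}

```text
t: 9.43
tcp_pos: [0.4669, 0.0601, 0.1824]
orientation: [-0.001, 0.707, -0.707, 0.0]
ft_force: [0.3, 0.9, -0.7]
opening: -0.0001
```

```bash
python3 - <<'E'
from h import *
st=state(); c=capture("wrist"); cv2.imwrite('pics/w5.png',c['img'])
s=capture("scene"); cv2.imwrite('pics/c5.png',cv2.resize(s['img'][150:330,200:420],None,fx=3.3,fy=3.3,interpolation=cv2.INTER_CUBIC))
print(st['t'],st['tcp_pos'],st['ft_force'])
E
```

```text
9.425 [0.46691481 0.06011969 0.18236075] [ 0.33091239  0.86620245 -0.68168517]
```

View pics/w5.png

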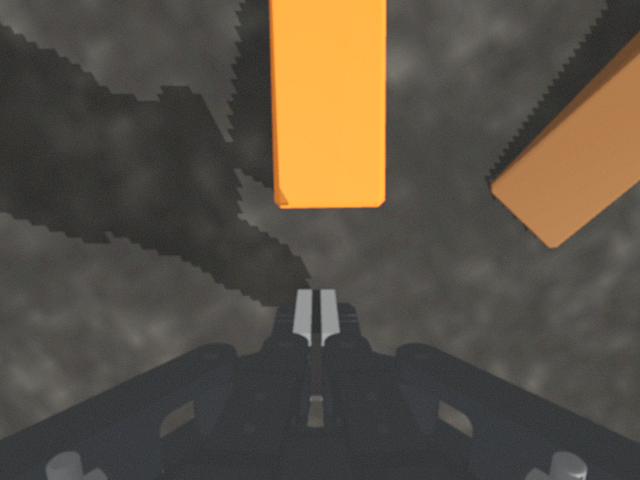

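View pics/c5.png

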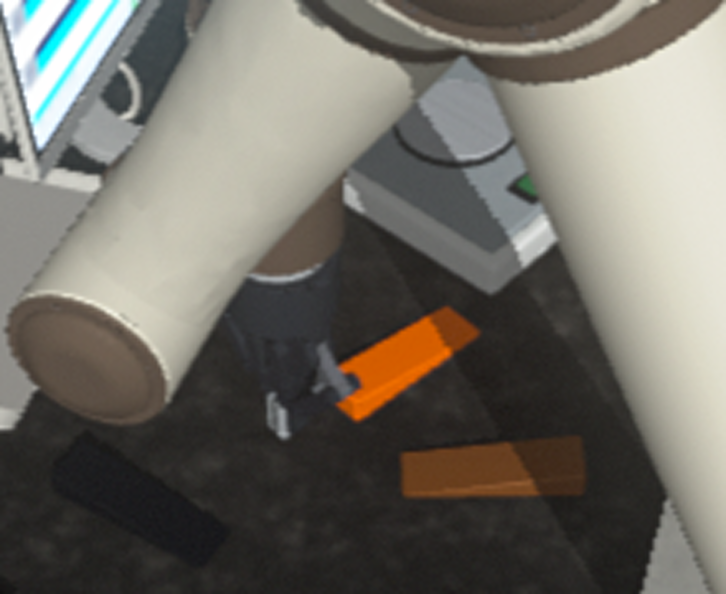

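Heel top edge runs (283,208) to (384,206), with the fingers at column 317 behind it and the brown wedge well clear at (550,245). I'll compute the offsets.

```bash
python3 - <<'E'
from h import *
st=state();c=capture("wrist")
for u,v in [(283,208),(384,206),(387,0),(285,100),(386,100)]: print(u,v,ray(c,u,v,.02,st).round(4))
for u,v,z in [(387,0,.007),(272,0,.0)]: print(ray(c,u,v,z,st).round(4))
E
```

```text
283 208 [0.4784 0.0188 0.02  ]
384 206 [0.4455 0.0181 0.02  ]
387 0 [ 0.4472 -0.0417  0.02  ]
285 100 [ 0.4771 -0.0145  0.02  ]
386 100 [ 0.4463 -0.0145  0.02  ]
[ 0.4452 -0.0454  0.007 ]
[ 0.4822 -0.0474  0.    ]
```

>>> {"fn": "send_rows", "kwargs": {"moves": [{"x": 8,"y": 0,"z": 0,"yaw": 0},{"x": 16,"y": 0,"z": 0,"yaw": 0},{"x": 22,"y": 0,"z": 0,"yaw": 0},{"x": 25,"y": 0,"z": 0,"yaw": 0},{"x": 28,"y": 0,"z": 0,"yaw": 0},{"x": 31,"y": 0,"z": 0,"yaw": 0},{"x": 34,"y": 0,"z": 0,"yaw": 0},{"x": 37,"y": 0,"z": 0,"yaw": 0},{"x": 40,"y": 0,"z": 0,"yaw": 0},{"x": 44,"y": 0,"z": 0,"yaw": 0},{"x": 48,"y": 0,"z": 0,"yaw": 0},{"x": 52,"y": 0,"z": 0,"yaw": 0},{"x": 56,"y": 0,"z": 0,"yaw": 0},{"x": 60,"y": 0,"z": 0,"yaw": 0},{"x": 63,"y": 0,"z": 0,"yaw": 0},{"x": 65,"y": 0,"z": 0,"yaw": 0}]}}

```text
t: 11.58
tcp_pos: [0.4667, -0.0052, 0.1815]
orientation: [-0.0, -0.707, 0.707, 0.0]
ft_force: [0.9, 0.3, -0.7]
opening: 0.0001
```

```bash
python3 - <<'E'
from h import *
st=state(); c=capture("wrist"); cv2.imwrite('pics/w6.png',c['img'])
print(st['t'],st['tcp_pos'],st['ft_force'],st['moment'])
E
```

```text
11.575 [ 0.46667979 -0.00517622  0.18151424] [ 0.8782026   0.29716491 -0.72441803] [ 0.18156731 -0.01470758  0.00608927]
```

View pics/w6.png

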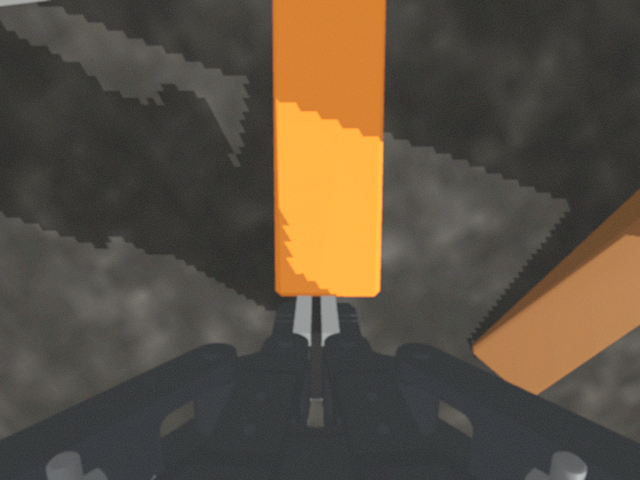

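In contact (heel edge at row 297, square to the fingers) and sliding freely. I'll continue in smaller steps while watching the force.

>>> {"fn": "send_rows", "kwargs": {"moves": [{"x": 2,"y": 0,"z": 0,"yaw": 0},{"x": 4,"y": 0,"z": 0,"yaw": 0},{"x": 6,"y": 0,"z": 0,"yaw": 0},{"x": 8,"y": 0,"z": 0,"yaw": 0},{"x": 10,"y": 0,"z": 0,"yaw": 0},{"x": 11,"y": 0,"z": 0,"yaw": 0}]}}

```text
t: 12.38
tcp_pos: [0.4667, -0.0161, 0.1815]
orientation: [0.0, -0.707, 0.707, -0.0]
ft_force: [0.3, -0.2, -0.1]
opening: 0.0002
```

>>> {"fn": "send_rows", "kwargs": {"moves": [{"x": 1,"y": 0,"z": 0,"yaw": 0},{"x": 2,"y": 0,"z": 0,"yaw": 0},{"x": 3,"y": 0,"z": 0,"yaw": 0},{"x": 4,"y": 0,"z": 0,"yaw": 0}]}}

```text
t: 12.88
tcp_pos: [0.4667, -0.02, 0.1815]
orientation: [-0.0, 0.707, -0.707, 0.0]
ft_force: [-0.2, 0.4, -0.0]
opening: -0.0001
```

>>> {"fn": "send_rows", "kwargs": {"moves": [{"x": 1,"y": 0,"z": 0,"yaw": 0},{"x": 2,"y": 0,"z": 0,"yaw": 0},{"x": 3,"y": 0,"z": 0,"yaw": 0}]}}

```text
t: 13.25
tcp_pos: [0.4667, -0.023, 0.1815]
orientation: [0.0, -0.707, 0.707, -0.0]
ft_force: [0.1, 1.1, 1.1]
opening: 0.0001
```

>>> {"fn": "send_rows", "kwargs": {"moves": [{"x": 1,"y": 0,"z": 0,"yaw": 0},{"x": 2,"y": 0,"z": 0,"yaw": 0}]}}

```text
t: 13.5
tcp_pos: [0.4667, -0.0249, 0.1815]
orientation: [0.0, -0.707, 0.707, -0.0]
ft_force: [-0.9, 2.2, -0.1]
opening: -0.0002
```

>>> {"fn": "send_rows", "kwargs": {"moves": [{"x": 1,"y": 0,"z": 0,"yaw": 0},{"x": 2,"y": 0,"z": 0,"yaw": 0}]}}

```text
t: 13.75
tcp_pos: [0.4669, -0.0267, 0.1816]
orientation: [-0.0, 0.707, -0.707, 0.0]
ft_force: [-0.3, 4.8, -0.8]
opening: -0.0002
```

>>> {"fn": "send_rows", "kwargs": {"moves": [{"x": 0,"y": 0,"z": 0,"yaw": 0},{"x": 0,"y": 0,"z": 0,"yaw": 0}]}}

```text
t: 14.0
tcp_pos: [0.4668, -0.0268, 0.1815]
orientation: [-0.0, 0.707, -0.707, 0.0]
ft_force: [0.1, 4.0, -1.1]
opening: -0.0002
```

```bash
python3 - <<'E'
from h import *
st=state(); c=capture("wrist"); cv2.imwrite('pics/w7.png',c['img'])
print(st['t'],st['tcp_pos'],st['ft_force'])
for u,v in [(283,296),(375,296)]: print(ray(c,u,v,.02,st))
s=capture("side"); cv2.imwrite('pics/s7.png',cv2.resize(s['img'][210:340,220:460],None,fx=3.3,fy=3.3,interpolation=cv2.INTER_CUBIC))
E
```

```text
14.0 [ 0.46680535 -0.02680549  0.18153401] [ 0.09088633  3.99053865 -1.1133512 ]
[ 0.47868256 -0.03766162  0.02      ]
[ 0.44706805 -0.03767736  0.02      ]
```

View pics/w7.png

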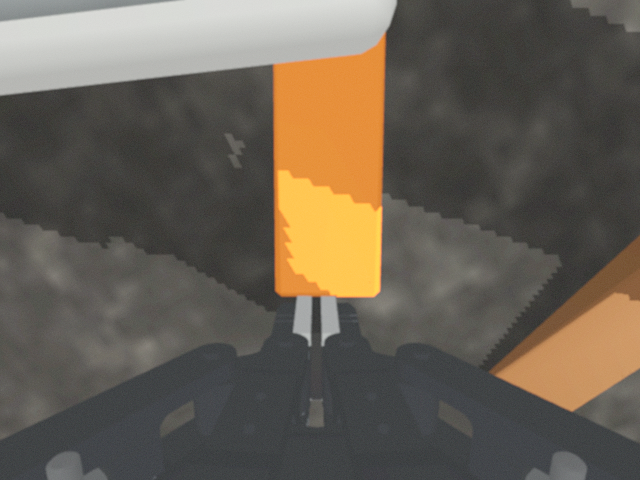

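View pics/s7.png

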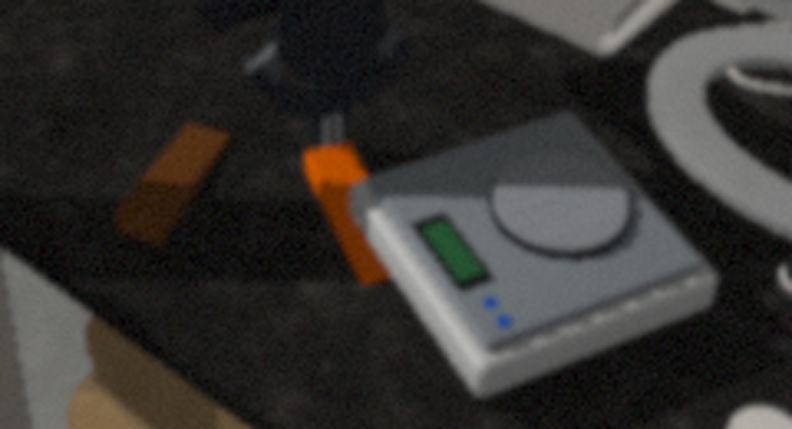

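The wedge bears on the foot: 4 N steady, heel at y=-0.038, so it is about 6 mm thick at the foot, which matches the gap I felt. I'll add one more millimetre for a firm seat.

>>> {"fn": "send_rows", "kwargs": {"moves": [{"x": 0.5,"y": 0,"z": 0,"yaw": 0},{"x": 1,"y": 0,"z": 0,"yaw": 0},{"x": 1,"y": 0,"z": 0,"yaw": 0}]}}

```text
t: 14.48
tcp_pos: [0.4669, -0.0277, 0.1816]
orientation: [-0.0, 0.707, -0.707, 0.0]
ft_force: [-0.4, 5.7, -0.4]
opening: 0.0004
```

Now back off, rise, go over the corner, and press again.

>>> {"fn": "send_rows", "kwargs": {"moves": [{"x": -2,"y": 0,"z": 0,"yaw": 0},{"x": -10,"y": 0,"z": 0,"yaw": 0},{"x": -15,"y": 0,"z": -15,"yaw": 0},{"x": -15,"y": 0,"z": -60,"yaw": 0},{"x": 0,"y": 0,"z": -100,"yaw": 0},{"x": 40,"y": -2,"z": -110,"yaw": 0},{"x": 80,"y": -4,"z": -110,"yaw": 0},{"x": 103,"y": -4,"z": -100,"yaw": 0},{"x": 103,"y": -4,"z": -80,"yaw": 0},{"x": 103,"y": -4,"z": -68,"yaw": 0},{"x": 103,"y": -4,"z": -66,"yaw": 0},{"x": 103,"y": -4,"z": -66,"yaw": 0},{"x": 103,"y": -4,"z": -66,"yaw": 0}]}}

```text
t: 16.1
tcp_pos: [0.471, -0.1307, 0.2481]
orientation: [-0.0, 0.707, -0.707, 0.0]
ft_force: [-0.4, -0.1, -0.5]
opening: -0.0
```

```bash
python3 - <<'E'
from h import *
st=state(); c=capture("wrist"); cv2.imwrite('pics/w8.png',c['img'])
print(st['t'],st['tcp_pos'],st['ft_force'])
E
```

```text
16.1 [ 0.47097661 -0.1307      0.24812797] [-0.35129138 -0.106066   -0.50691692]
```

View pics/w8.png

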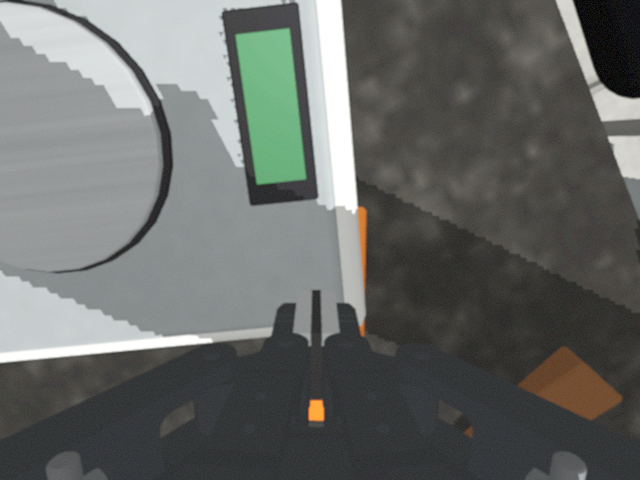

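The balance sits where it was. The wedge shows as an orange strip along the case's right edge at column 362, rows 208-330, with its tip past the foot. I'll press slowly.

>>> {"fn": "send_rows", "kwargs": {"moves": [{"x": 0,"y": 0,"z": 3,"yaw": 0},{"x": 0,"y": 0,"z": 6,"yaw": 0},{"x": 0,"y": 0,"z": 7,"yaw": 0},{"x": 0,"y": 0,"z": 8,"yaw": 0},{"x": 0,"y": 0,"z": 8.5,"yaw": 0},{"x": 0,"y": 0,"z": 9,"yaw": 0},{"x": 0,"y": 0,"z": 9,"yaw": 0}]}}

```text
t: 17.02
tcp_pos: [0.4706, -0.131, 0.239]
orientation: [0.0, 0.707, -0.707, 0.0]
ft_force: [-1.7, 1.3, 5.0]
opening: 0.0001
```

>>> {"fn": "send_rows", "kwargs": {"moves": [{"x": 0,"y": 0,"z": 0.5,"yaw": 0},{"x": 0,"y": 0,"z": 0.5,"yaw": 0}]}}

```text
t: 17.27
tcp_pos: [0.4706, -0.1309, 0.2389]
orientation: [0.0, 0.707, -0.707, 0.0]
ft_force: [-2.4, 1.3, 8.1]
opening: 0.0003
```

>>> {"fn": "send_rows", "kwargs": {"moves": [{"x": 0,"y": 0,"z": 0.5,"yaw": 0},{"x": 0,"y": 0,"z": 0.5,"yaw": 0},{"x": 0,"y": 0,"z": 0.5,"yaw": 0}]}}

```text
t: 17.65
tcp_pos: [0.4706, -0.1309, 0.2388]
orientation: [0.0, 0.707, -0.707, 0.0]
ft_force: [-2.7, 1.8, 11.8]
opening: -0.0
```

>>> {"fn": "send_rows", "kwargs": {"moves": [{"x": 0,"y": 0,"z": 0.1,"yaw": 0},{"x": 0,"y": 0,"z": 0.1,"yaw": 0},{"x": 0,"y": 0,"z": 0.1,"yaw": 0},{"x": 0,"y": 0,"z": 0.1,"yaw": 0}]}}

```text
t: 18.15
tcp_pos: [0.4706, -0.1309, 0.2388]
orientation: [0.0, 0.707, -0.707, 0.0]
ft_force: [-3.9, 1.7, 11.2]
opening: -0.0002
```

The corner holds 11-12 N with only 0.2 mm of travel, against 6.5 mm before. I'll release and look.

>>> {"fn": "send_rows", "kwargs": {"moves": [{"x": 0,"y": 0,"z": -1,"yaw": 0},{"x": 0,"y": 0,"z": -2,"yaw": 0},{"x": 0,"y": 0,"z": -4,"yaw": 0},{"x": 0,"y": 0,"z": -10,"yaw": 0},{"x": 0,"y": 0,"z": -30,"yaw": 0},{"x": 10,"y": -10,"z": -70,"yaw": 0},{"x": 25,"y": -25,"z": -110,"yaw": 0},{"x": 30,"y": -30,"z": -130,"yaw": 0},{"x": 30,"y": -30,"z": -130,"yaw": 0},{"x": 30,"y": -30,"z": -130,"yaw": 0},{"x": 30,"y": -30,"z": -130,"yaw": 0}]}}

```text
t: 19.52
tcp_pos: [0.5002, -0.1607, 0.3661]
orientation: [0.001, 0.707, -0.707, -0.001]
ft_force: [-0.3, 0.1, -0.2]
opening: -0.0003
```

```bash
python3 - <<'E'
from h import *
st=state(); c=capture("wrist"); cv2.imwrite('pics/w9.png',c['img'])
print(st['t'],st['tcp_pos'],st['ft_force'])
s=capture("side"); cv2.imwrite('pics/s9.png',cv2.resize(s['img'][210:340,220:460],None,fx=3.3,fy=3.3,interpolation=cv2.INTER_CUBIC))
P=np.array([ray(c,u,v,.075,st) for u,v in [(131,183),(274,183),(202,111),(203,256)]])
E
```

```text
19.525 [ 0.50017804 -0.16071622  0.36607836] [-0.31528311  0.11129004 -0.21203515]
```

View pics/w9.png

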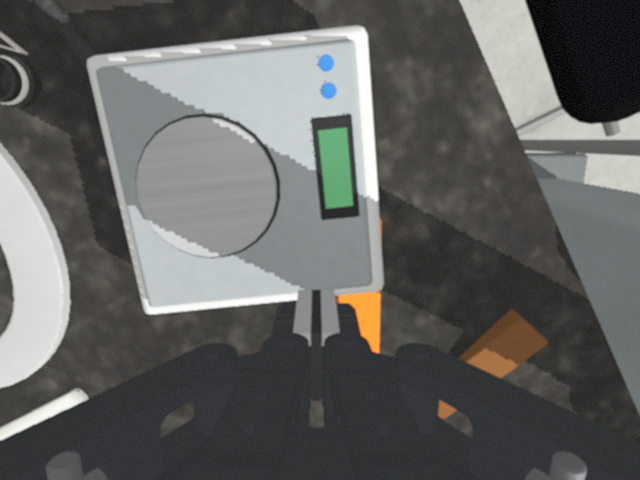

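View pics/s9.png

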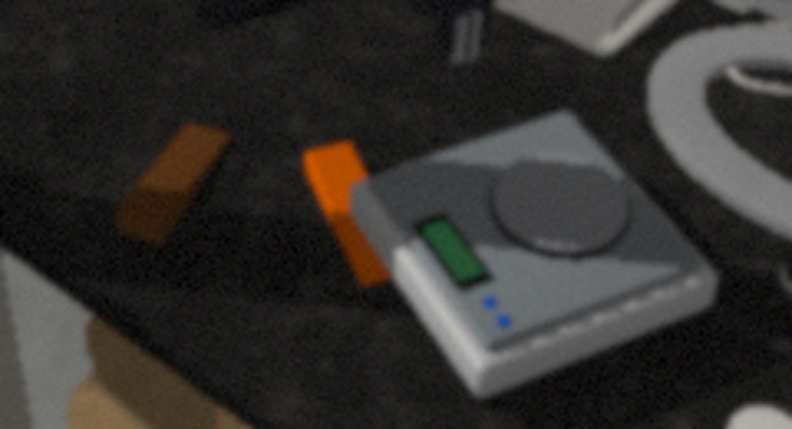

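The balance is unmoved: in the side crop the display is still at (452,250) and the back corner at (567,112), as before. The wedge runs from heel (330,160) to tip (375,280) under the case, and the robot is clear.

```bash
python3 -c "
from bench import sign_off; print(sign_off())"
```

```text
the job is handed in; nothing more can be done
None
```

The balance no longer rocks: the orange wedge is under the short foot, and I handed the job in at about 19.6 s of the 58 s allowed.

- **First press:** The corner tipped down about 6.5 mm at about 4.7 N. It then met a hard stop, where I held 10–12 N.
- **Wedge:** I pushed it by the heel, about 57 mm along the bench. It slid freely until the last few millimetres, where the force rose to 4–6 N as it came to bear on the foot.
- **Second press:** At 11–12 N, held for about 0.9 s, the same corner gave only about 0.2 mm. The fingertips met the top at its normal height, to within the 1–2 mm calibration, so the wedge is not over-driven.
- **Last look:** The side view shows the balance where it started, with the wedge tip about 27 mm past the foot axis. The other two wedges look untouched, and the robot was touching nothing. I did not repeat the pixel measurement of the balance after the second press.

**What disagreed:**
- **Early force on the first press:** It briefly read 10.4 N vertical with about 9 N sideways before the hard stop, because the top swings outward as it tips. Following that motion removed most of it, and the balance measured under 0.5 mm of shift afterwards.
- **Wedge position:** The wedge sits about 6–7 mm off-centre under the foot, which is still within its width.

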